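# Latch the food carrier

## Robot

A 6-joint arm with a two-finger parallel gripper is mounted at the origin on the work surface. World frame = base frame: x ahead of the robot, y to its left, z up, the work surface at z = 0. Lengths are in m, angles in rad, forces in N, time in s.
With the tool pointing down it reaches from about 0.35 to 0.975 m from the base axis. Payload 4.9 kg.
Tool frame: the origin (TCP) lies at the very end of the fingers, on their centre line; the grasp point (between the pads) lies 19 mm behind it (ctrl.grip_point_offset is the distance from the TCP to the grasp point, in m); z points along the fingers, y is the line along which they close (so a half turn about z gives the same grasp; the last joint's range is limited). The gripper opens to 85 mm and grips with 20 to 120 N. Pads are 22 mm wide; open, the fingers measure 114 mm over their backs; the gripper's body (76 mm by 85 mm) begins 54 mm behind the grasp point. The pads swing forward as they close: fully open they stand 13 mm farther back than shut.
Start: joints at [-1.263, 0.053, 1.613, -0, 1.476, -0.119], TCP at [0.259, -0.569, 0.231] pointing down, gripper open.
Joint ranges: [-3.01, 3.01], [-1.01, 2.22], [0.06, 2.58], [-1.02, 4.17], [0.09, 2.62], [-3.14, 3.14]. Speed limits (rad/s): [2.57, 2.57, 3.14, 3.14, 3.14, 3.14].

## Interface

Orientations are given as a rotation vector (axis times angle).
In Python, from station import ctrl gives the robot as it stands.
- The arm moves only by the tool send_rows, never from a script. Its argument "rows" is a list of rows, each a list of 3 entries, a list of its own where there are three numbers: the finger opening in cm, from 0 to 8.54, then the shift along the tool's x, y, z in cm, then the turn about the tool's z in degrees. A call has 1 to 10 rows; each row shifts and turns the commanded pose from where the row before left it, along the tool's axes as they then stand; what a row does not reach is not made up. A row lasts 1/8 s, in which the tool goes at most 62.5 mm and 10.7 degrees, less where a joint would pass 70% of its speed; a pose out of reach is approached as far as the arm can. A call with a gripper value outside its range is refused whole. The fingers move at their own pace and stop on an object; "newtons" is the grip in N (left out, the last holds). Time passes only in rows, so rows that do not move let the fingers close. It gives the time, the measured TCP pose, the force, the opening and the grip force at its end, in the units of the state.
- ctrl.get_obs(): the state, without advancing time (a new reading comes with each control period).
- ctrl.get_image(name): name is "side" or "top" or "wrist"; returns a dict with "frame" (400x640x3 uint8, red, green, blue), "range_z" (400x640 float32, m along the optical axis (not along the pixel's ray), 0 where there is no reading), "fx", "fy", "cx", "cy" (pixels), "k1" (the pictures are not rectified: a ray, as slopes to the right and down, at radius r is drawn at 1 + k1 r^2 times it, then the intrinsics apply), "cam_to_world" (4x4, takes a point from camera to world coordinates). Camera axes: x right, y down, z forward; pixel columns grow to the right and rows downward; lengths in m; the calibration is good to about 2 mm. A picture is of the moment at which its call begins.
- ctrl.finish_job(): hands the job in; it is judged then, once.
The state is a dict: "t": time; "q": joint angles; "dq": joint speeds; "effort": joint torques, N m; "tool_pos": TCP position; "tool_rot": TCP orientation; "contact_force": force on the tool from outside, world axes, zero at the start; "wrist_torque": the same for the moment, N m; "opening": finger opening in m; "grip_force": force on a finger pad.
Only numpy, scipy, OpenCV 4.12 (cv2) and the standard library are available. Lean on these libraries where they do the work, as an engineer would, in place of code of your own. Each camera call takes 0.05 s, during which the arm holds its last target. There are 200 camera calls.

## Task

Fasten the insulated food carrier on the steel table: flip the draw latch's loop up over the keeper on the lid, then push the lever down over centre until it snaps flat against the carrier's front and pulls the lid down on its seal. Leave the other things on the table and on the lid where they are.

Things in the scene. Friction and masses are not known exactly. Their poses are not given: they have to be found in the camera images.
- carrier: Slate-grey insulated food carrier: closed plastic box 400 mm wide, 330 deep, 245 high with lid; it stays put. Origin on the table under the middle of the front face (the long face with the latch); x points level from the front face into the box, y along the face, z up. The latch lies across y = 0. Bail grips stick out 40 mm from the short ends
- keeper (a point): Keeper: J-shaped metal shelf 36 mm wide on the front of the lid. Point = where the loop bar's centre lies when hooked: 15 mm out from the front face, 219 mm above the table (215 when latched). The shelf slopes 30 degrees down and out to an upturned lip, 19 to 23 mm out from the face, that ends 4 mm above the point; lid top 32 mm above it. Axes as carrier
- lever_pivot (a point): Axis of the lever's hinge on the front of the carrier, 24 mm out from the front face, 165 mm above the table; the axis runs along the carrier's y
- lever_end (a point): Point on the middle of the lever's pressing face, 90 mm along from its hinge, 7 mm off the hinge plane. Lever: steel plate 40 mm wide, free end 107 mm from the hinge, with a rolled lip 12 mm thick standing 8 mm above the pressing face. Open, it slopes up and out from the front, pressing face up; closed, it hangs flat down the front, pressing face outward
- loop_bar (a point): Middle of the loop's crossbar, a round steel bar 8 mm thick and 53 mm long between two 6 mm wire legs (61 mm wide over all). The legs are hinged on the sides of the lever 26 mm from its hinge; the bar is 75 mm from that second hinge
- lever (a joint): Lever angle, rad: 0 closed flat, 1.57 level straight out, more when sloping up (to 2.5). Starts at 1.7 to 2.3, high enough for the bar to swing over the keeper's lip. Stays where left (stiff hinge, 1 N at its end). With the loop hooked it takes up to about 10 N at its end, passes centre at about 0.37 and then snaps shut by itself
- loop (a joint): Loop angle relative to the lever, rad: 0 when all is closed, growing as the loop folds outward. Starts on its stop at 2.53: flopped outward, 35 degrees above the lever. It swings freely: pushed past upright toward the lid it falls against the lid's front behind the keeper's lip, and slides down onto the shelf as the lever is lowered
- lid (a joint): Lid angle about its hinge at the back, rad: about 0.0175 (front edge 6 mm proud, riding on its springy seal) while unfastened, about 0.005 when drawn down by the closed latch
- spoon: Steel serving spoon 260 mm long lying on the back part of the lid; leave it
- jar: Jar 72 mm across, 105 mm high, standing in front of the carrier to one side of the latch; leave it
- ramekin: White plastic ramekin (low dish) 90 mm across, 40 mm high, standing in front of the carrier to the other side of the latch; leave it
- tray: White plastic tray 200 by 300 by 70 mm; leave it
- spatula: Spatula 240 mm long lying in the white tray; leave it
- tape: Cardboard ring 96 mm across, 24 mm high; leave it

How it is judged:
By the outcome, as a careful person would: the job done as asked, in the order asked, and still so for the second after the job is handed in, with the robot touching nothing.
It also fails if it takes over 48 s, if anything falls off the work surface, if the arm or the gripper's body presses on something with over 40 N, if the wrist force passes 120 N, or if a joint passes its speed limit or range.

## Working session

There is one attempt and no reset: what is moved stays moved. The work goes in short steps, Python scripts to look and compute and a tool call to move; the robot and the scene stay as the last step left them, time stands still between calls to the robot, and variables do not carry over. Pictures are saved under pics/ and viewed, at most 10 in all, crops included, and the job is handed in when it is done.

Besides the shell and the picture viewer there is one more tool, called after "Emit:" in YAML: its name, and indented under it one key for each argument. send_rows: Moves the arm, as the interface text tells. Its arguments: {"type":"object","properties":{"rows":{"type":"array","items":{"type":"array"}},"newtons":{"type":"number"}},"required":["rows"]}

```bash
mkdir -p pics; ls; cat > h.py <<'E'
import numpy as np,cv2
from station import ctrl
def grab(n,tag):
    d=ctrl.get_image(n); cv2.imwrite(f'pics/{tag}.png',d['frame'][:,:,::-1]); np.savez(f'{tag}.npz',**d); return d
def cloud(d):
    K=np.array([[d['fx'],0,d['cx']],[0,d['fy'],d['cy']],[0,0,1.]],float)
    v,u=np.mgrid[0:400,0:640]
    p=np.stack([u,v],-1).reshape(-1,1,2).astype(float)
    n=cv2.undistortPoints(p,K,np.array([float(d['k1']),0,0,0])).reshape(400,640,2)
    z=d['range_z'].astype(float)
    c=np.stack([n[...,0]*z,n[...,1]*z,z],-1)
    T=np.array(d['cam_to_world']); w=c@T[:3,:3].T+T[:3,3]; w[z==0]=np.nan; return w
E
python3 - <<'E'
from h import *
for n in ('side','top'):
    d=grab(n,n+'0'); print(n,d['cam_to_world'],d['fx'],d['k1'])
a=cv2.imread('pics/side0.png');b=cv2.imread('pics/top0.png')
E
```

```text
pics
side [[ 0.95780869 -0.17184031  0.23037668  0.28196272]
 [-0.2870814  -0.61014211  0.73845168 -1.07818415]
 [ 0.01366675 -0.7734323  -0.63373157  1.06795545]
 [ 0.          0.          0.          1.        ]] 443.9491123435872 -0.12566480812077652
top [[-0.01739205 -0.99797807  0.06113335  0.54028807]
 [-0.99983944  0.01709552 -0.00537035  0.00343374]
 [ 0.00431438 -0.06121694 -0.99811516  1.35261286]
 [ 0.          0.          0.          1.        ]] 446.28307406110855 -0.09305488974829948
```

View pics/side0.png

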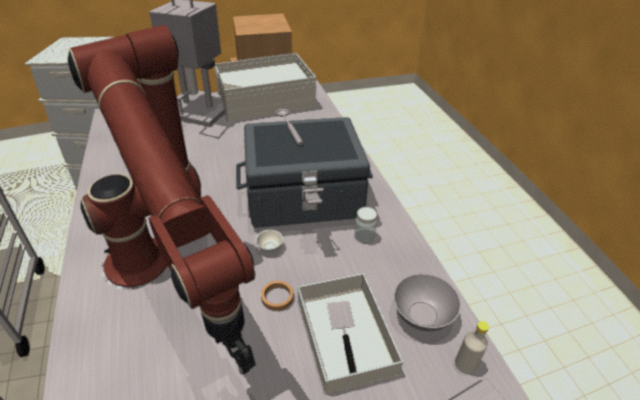

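View pics/top0.png

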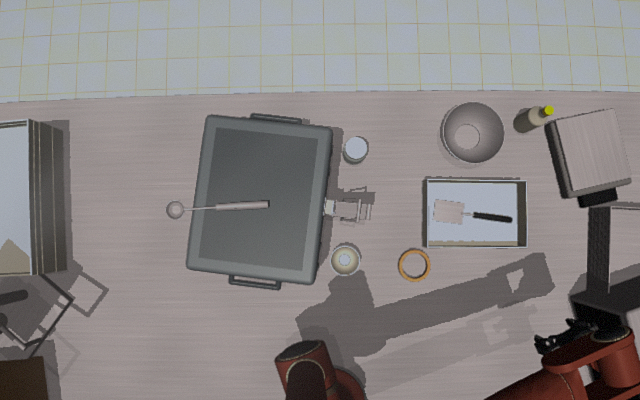

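The side view shows the carrier with its front toward the camera and the latch at about (312,185). In the top view the latch is at (325–372,207), pointing toward image right (-y). The jar is at (355,150) and the ramekin at (345,260).

```bash
cat >> h.py <<'E'
def frame(w):
    m=(w[...,2]>0.225)&(w[...,2]<0.27)
    m=cv2.morphologyEx(m.astype(np.uint8),cv2.MORPH_OPEN,np.ones((9,9)))
    n,l,s,c=cv2.connectedComponentsWithStats(m); k=l[200,290]
    p=w[l==k]; r=cv2.minAreaRect(p[:,:2].astype(np.float32)); return r,p
E
python3 - <<'E'
from h import *
d=dict(np.load('top0.npz')); w=cloud(d)
r,p=frame(w); print(r,cv2.boxPoints(r),np.median(p[:,2]))
b=cv2.boxPoints(r); b=b[np.argsort(b[:,1])]; f=b[:2]; f=f[np.argsort(f[:,0])] # front edge (low y), left->right in x
ey=f[1]-f[0]; ey/=np.linalg.norm(ey); ex=np.array([-ey[1],ey[0]]); 
print('front',f,'ex',ex,'ey(+x world)',ey)
O=f.mean(0)
for u0,u1,v0,v1,nm in ((333,376,186,226,'latch'),(338,372,132,166,'jar'),(328,362,242,278,'ram')):
    q=w[v0:v1,u0:u1].reshape(-1,3); q=q[q[:,2]>(0.12 if nm=='latch' else 0.025)]
    a=(q[:,:2]-O)@np.stack([ex,ey],1); 
    print(nm,len(q),a.min(0),a.max(0),q[:,2].min(),q[:,2].max(),q.mean(0))
    if nm=='latch':
        for h0 in np.arange(0.12,0.30,0.015):
            s=(q[:,2]>=h0)&(q[:,2]<h0+0.015)
            if s.sum(): print(round(h0,3),s.sum(),a[s].min(0).round(3),a[s].max(0).round(3),a[s].mean(0).round(3))
c=d['frame'][170:240,310:390,::-1]; cv2.imwrite('pics/c1.png',cv2.resize(c,None,fx=7,fy=7,interpolation=2))
E
```

```text
((0.6055538058280945, 0.1673538088798523), (0.33291929960250854, 0.40061265230178833), 82.07982635498047) [[ 0.38422117  0.03008288]
 [ 0.7810124  -0.02511886]
 [ 0.8268864   0.30462474]
 [ 0.4300952   0.35982648]] 0.24677039074242657
front [[ 0.38422117  0.03008288]
 [ 0.7810124  -0.02511886]] ex [0.13779329 0.99046105] ey(+x world) [ 0.99046105 -0.13779329]
latch 692 [-0.11843004 -0.0305086 ] [-0.01981027  0.02880083] 0.16427204218317493 0.2430404526211818 [ 0.57246336 -0.0665646   0.19791944]
0.15 1 [-0.02   0.021] [-0.02   0.021] [-0.02   0.021]
0.165 140 [-0.057 -0.03 ] [-0.023  0.029] [-0.035 -0.   ]
0.18 217 [-0.084 -0.029] [-0.036  0.027] [-0.059 -0.001]
0.195 153 [-0.107 -0.03 ] [-0.061  0.027] [-0.089 -0.001]
0.21 100 [-0.118 -0.03 ] [-0.02   0.027] [-0.099  0.001]
0.225 74 [-0.09  -0.031] [-0.078  0.028] [-0.085 -0.001]
0.24 7 [-0.087 -0.028] [-0.083  0.025] [-0.085 -0.006]
jar 532 [-0.10284774  0.14304079] [-0.03180326  0.2111254 ] 0.025261757302059262 0.11090259901329058 [ 0.74496282 -0.08615206  0.09361988]
ram 255 [-0.1204283  -0.18838234] [-0.03315434 -0.10153776] 0.025146156919302776 0.04678995813829312 [ 0.42674484 -0.05346595  0.0347541 ]
```

View pics/c1.png

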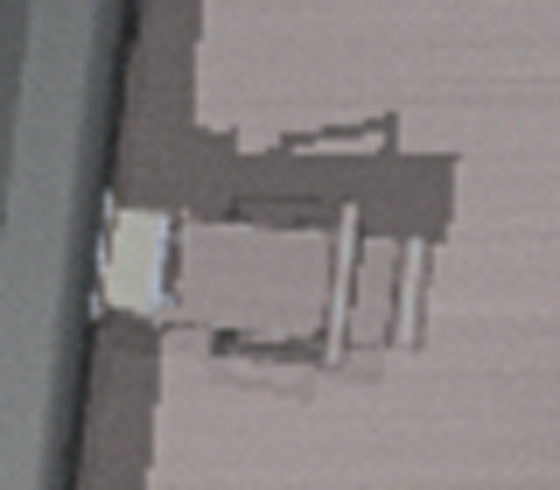

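The crop shows the open lever running out from the front, with the loop crossbar at crop (340,290) and the lever's rolled lip at crop (410,290).

```bash
cat >> h.py <<'E'
from scipy.spatial.transform import Rotation as R
O=np.array([0.58262,0.00248]); EX=np.array([.13779,.99046]); EY=np.array([.99046,-.13779])
def st():
    o=ctrl.get_obs(); Rm=R.from_rotvec(o['tool_rot']).as_matrix(); p=np.array(o['tool_pos']); a=p[:2]-O
    print('t',o['t'],'out',-a@EX*1e3,'lat',a@EY*1e3,'z',p[2]*1e3,'open',o['opening'],'F',np.round(o['contact_force'],1))
    return p,Rm
def go(out,lat,z):  # mm -> tool shift cm
    p,Rm=st(); xy=O-EX*out/1e3+EY*lat/1e3; return (Rm.T@(np.r_[xy,z/1e3]-p)*100).round(2)
E
python3 - <<'E'
from h import *
p,Rm=st(); print(Rm.round(3)); print('x-axis to EX deg about tool z:',np.degrees(np.arctan2(np.r_[EX,0]@Rm[:,1],np.r_[EX,0]@Rm[:,0])))
print(go(103,-1,330))
d=dict(np.load('top0.npz')); w=cloud(d); q=w[186:226,333:376].reshape(-1,3); q=q[q[:,2]>.12]; o=-(q[:,:2]-O)@EX
for lo in range(24,122,6):
    s=(o>lo/1e3)&(o<lo/1e3+.006); print(lo,s.sum(),np.percentile(q[s,2],[5,50,95]).round(4) if s.any() else '')
E
```

```text
t 0.1 out 610.0776306154125 lat -242.32545963775206 z 230.17534639619217 open 0.08528292228594914 F [-0.3 -0.2 -0.2]
[[ 0.91   0.414 -0.001]
 [ 0.414 -0.91   0.002]
 [ 0.    -0.002 -1.   ]]
x-axis to EX deg about tool z: -57.62922398611958
t 0.1 out 610.0776306154125 lat -242.32545963775206 z 230.17534639619217 open 0.08528292228594914 F [-0.3 -0.2 -0.2]
[ 47.53 -29.93  -9.92]
24 37 [0.1687 0.1733 0.1772]
30 35 [0.1725 0.1752 0.1781]
36 35 [0.1742 0.1785 0.1821]
42 43 [0.1706 0.1804 0.1852]
48 52 [0.1707 0.1816 0.1864]
54 47 [0.1813 0.1862 0.1911]
60 46 [0.1844 0.1893 0.204 ]
66 49 [0.1882 0.1921 0.2115]
72 45 [0.1901 0.1956 0.2226]
78 71 [0.1939 0.1994 0.2392]
84 51 [0.2343 0.2372 0.2405]
90 21 [0.1974 0.2026 0.2052]
96 39 [0.2003 0.2038 0.2075]
102 41 [0.203  0.2066 0.2168]
108 39 [0.2146 0.2175 0.2201]
114 24 [0.2122 0.2156 0.2196]
120 0
```

Emit:
send_rows:
  rows:
    - [0,[0,0,-2],-9.6]
    - [0,[0,0,-2],-9.6]
    - [0,[0,0,-2],-9.6]
    - [0,[0,0,-2],-9.6]
    - [0,[0,0,-2],-9.6]
    - [0,[0,0,0],-9.6]
  newtons: 40

```text
t: 0.85
tool_pos: [0.2589, -0.5695, 0.3333]
tool_rot: [2.362, 2.067, -0.002]
contact_force: [0.6, 0.2, 0.7]
opening: -0.0001
grip_force: 0.0
```

```bash
python3 -c "
from h import *
print(go(150,-1,300)); print(st()[1].round(3))"
```

```text
t 0.85 out 611.1085328426358 lat -241.79900031640065 z 333.348732402887 open -9.962155014959503e-05 F [0.6 0.2 0.7]
[46.   24.31  3.24]
t 0.85 out 611.1085328426358 lat -241.79900031640065 z 333.348732402887 open -9.962155014959503e-05 F [0.6 0.2 0.7]
[[ 0.133  0.991  0.001]
 [ 0.991 -0.133 -0.003]
 [-0.003  0.001 -1.   ]]
```

Emit:
send_rows:
  rows:
    - [0,[4.6,2.4,0.3],0]
    - [0,[4.6,2.4,0.3],0]
    - [0,[4.6,2.4,0.3],0]
    - [0,[4.6,2.4,0.3],0]
    - [0,[4.6,2.4,0.3],0]
    - [0,[4.6,2.4,0.3],0]
    - [0,[4.6,2.4,0.3],0]
    - [0,[4.6,2.4,0.3],0]
    - [0,[4.6,2.4,0.3],0]
    - [0,[4.6,2.4,0.3],0]

```text
t: 2.1
tool_pos: [0.5606, -0.1449, 0.3007]
tool_rot: [-2.37, -2.062, 0.001]
contact_force: [0.7, -0.8, 0.2]
opening: 0.0001
grip_force: 0.0
```

Emit:
send_rows:
  rows:
    - [0,[0,0,0],0]

```text
t: 2.22
tool_pos: [0.5609, -0.1436, 0.3]
tool_rot: [-2.363, -2.067, 0.001]
contact_force: [-0.0, 0.5, 0.4]
opening: -0.0003
grip_force: 0.0
```

```bash
python3 -c "
from h import *
print(go(108,-1,230))
d=grab('wrist','w1'); d=grab('side','s1'); c=d['frame'][120:280,200:440,::-1]; cv2.imwrite('pics/s1c.png',cv2.resize(c,None,fx=3,fy=3,interpolation=2))"
```

```text
t 2.225 out 147.69205035285307 lat -1.4242928354717792 z 300.0345350113142 open -0.0003291024520304297 F [-0.   0.5  0.4]
[3.96 0.07 7.01]
```

View pics/w1.png

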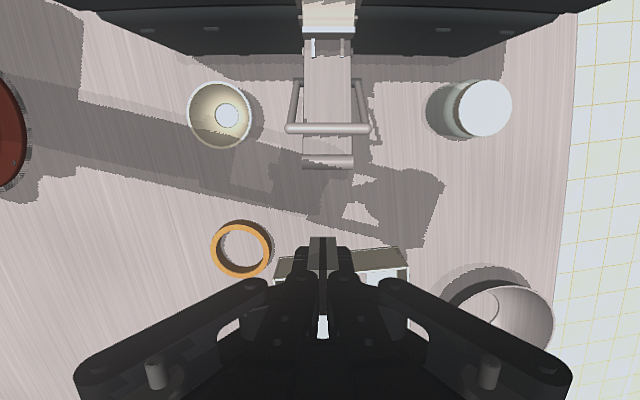

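The wrist view shows the crossbar at (327,128), the lever lip at (328,160) and the fingers centred at column 322, so the arm is lined up with the latch.

```bash
python3 -c "
from h import *
w=cloud(dict(np.load('w1.npz')))
for n,(u0,u1,v0,v1) in dict(bar=(292,366,125,132),lip=(308,350,154,168),press=(308,346,138,152),keep=(306,352,28,36)).items():
    q=w[v0:v1,u0:u1].reshape(-1,3); a=(q[:,:2]-O)*1e3
    print(n,np.nanpercentile(-a@EX,[5,50,95]).round(1),np.nanpercentile(a@EY,[2,50,98]).round(1),np.nanpercentile(q[:,2],[5,50,95]).round(4))"
```

```text
bar [81.7 83.8 85.8] [-23.    0.9  25.5] [0.2374 0.2386 0.2397]
lip [104.7 109.3 114.3] [-13.9   1.5  17.7] [0.214  0.2177 0.2193]
press [ 93.2  97.8 103. ] [-14.5   0.   15.2] [0.2028 0.2051 0.2075]
keep [17.4 19.6 20.2] [-14.4   0.7  16.2] [0.2152 0.222  0.2237]
```

Emit:
send_rows:
  rows:
    - [0,[0,0,3.5],0]
    - [0,[0,0,3.5],0]
    - [0,[2,0,0],0]
    - [0,[2,0,0],0]
    - [0,[1,0,0],0]
    - [0,[1,0,0],0]
    - [0,[1,0,0],0]
    - [0,[1,0,0],0]

```text
t: 3.32
tool_pos: [0.5711, -0.0665, 0.2312]
tool_rot: [-2.37, -2.062, -0.0]
contact_force: [0.3, -0.4, 0.8]
opening: 0.0001
grip_force: 0.0
```

Emit:
send_rows:
  rows:
    - [0,[0.8,0,0],0]
    - [0,[0.8,0,0],0]
    - [0,[0.8,0,0],0]
    - [0,[0,0,0],0]

```text
t: 3.82
tool_pos: [0.5744, -0.043, 0.2313]
tool_rot: [-2.369, -2.063, 0.0]
contact_force: [0.3, -0.9, 0.1]
opening: 0.0
grip_force: 0.0
```

```bash
python3 -c "
from h import *
st()
d=grab('side','s2'); c=d['frame'][120:280,200:440,::-1]; d=grab('wrist','w2'); c=cv2.resize(c,(600,400)); cv2.imwrite('pics/s2c.png',np.vstack([c,])); cv2.imwrite('pics/m2.png',np.vstack([cv2.resize(c,(450,300)),cv2.resize(d['frame'][0:200,160:460,::-1],(450,300))]))"
```

```text
t 3.825 out 46.176667812515426 lat -1.833748473356372 z 231.2686492259334 open 1.2435030900811876e-05 F [ 0.3 -0.9  0.1]
```

View pics/m2.png

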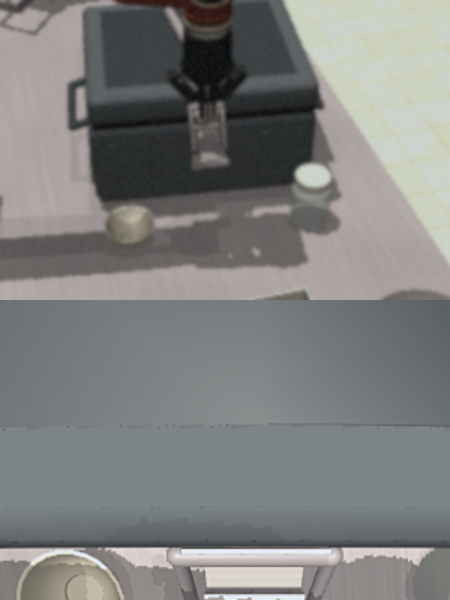

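The bar now rests against the lid front at crop (255,553), behind the keeper lip. Next I back off and press the lever down to just above where the loop takes tension.

Emit:
send_rows:
  rows:
    - [0,[-2,0,0],0]
    - [0,[-2,0,0],0]
    - [0,[0,0,2.2],0]
    - [0,[-0.4,0,1.1],0]
    - [0,[-0.5,0,1.1],0]
    - [0,[-0.2,0,1.5],0]
    - [0,[-0.6,0,1.2],0]
    - [0,[0,0,0],0]

```text
t: 4.92
tool_pos: [0.5656, -0.1001, 0.1587]
tool_rot: [-2.369, -2.06, 0.002]
contact_force: [0.2, 0.3, 0.4]
opening: 0.0002
grip_force: 0.0
```

```bash
python3 -c "
from h import *
st()
d=grab('side','s3'); c=d['frame'][150:230,270:360,::-1]; d=grab('wrist','w3'); cv2.imwrite('pics/m3.png',np.vstack([cv2.resize(c,(450,400)[:2]),cv2.resize(d['frame'][0:133,220:420,::-1],(450,300))])[:600+100][:700:1] if 0 else np.hstack([cv2.resize(c,(400,356)),cv2.resize(d['frame'][0:178,220:420,::-1],(400,356))]))"
```

```text
t 4.925 out 103.89262088814279 lat -2.6922517434018753 z 158.65447579819514 open 0.00019184063494118096 F [0.2 0.3 0.4]
```

View pics/m3.png

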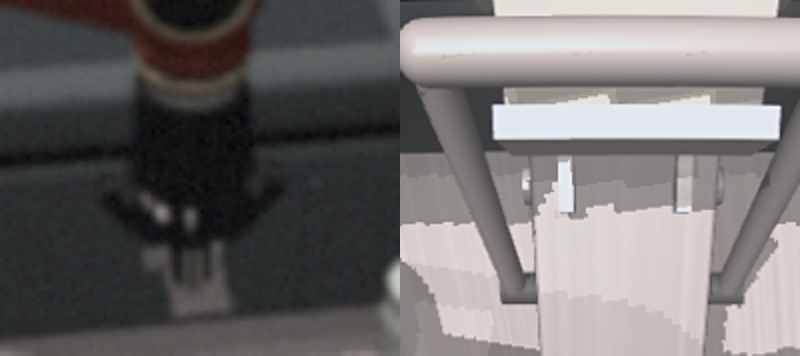

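The loop bar is behind the keeper lip (right panel: bar at (600,50), lip at (635,120)). I'll lower the lever further.

Emit:
send_rows:
  rows:
    - [0,[0.2,0,1.1],0]
    - [0,[0.4,0,1.1],0]
    - [0,[0,0,0],0]

```text
t: 5.4
tool_pos: [0.5671, -0.0936, 0.1374]
tool_rot: [-2.369, -2.062, 0.001]
contact_force: [0.2, -1.9, 1.3]
opening: 0.0
grip_force: 0.6
```

```bash
python3 -c "
from h import *
st()
d=grab('wrist','w4'); w=cloud(d); cv2.imwrite('pics/m4.png',cv2.resize(d['frame'][0:150,200:440,::-1],(720,450)))
a=(w[...,:2]-O)*1e3; o=-a@EX; l=a@EY; z=w[...,2]*1e3
for r in range(0,110,6): print(r,o[r,320].round(1),l[r,320].round(1),z[r,320].round(1))
"
```

```text
t 5.4 out 97.34307254703472 lat -2.1523380313499056 z 137.3788015861958 open 4.993469872895572e-05 F [ 0.2 -1.9  1.3]
0 4.3 -3.4 219.1
6 4.9 -3.5 217.9
12 5.5 -3.5 216.4
18 6.5 -3.5 216.2
24 7.0 -3.5 214.2
30 9.8 -3.4 220.6
36 11.0 -3.4 221.1
42 12.0 -3.4 221.2
48 13.0 -3.4 221.2
54 13.9 -3.4 220.6
60 15.0 -3.4 220.9
66 15.9 -3.5 219.6
72 17.2 -3.4 221.6
78 18.3 -3.4 222.1
84 19.3 -3.4 221.5
90 20.2 -3.5 219.2
96 18.6 -3.9 174.5
102 20.5 -3.9 172.7
108 22.5 -4.0 171.4
```

View pics/m4.png

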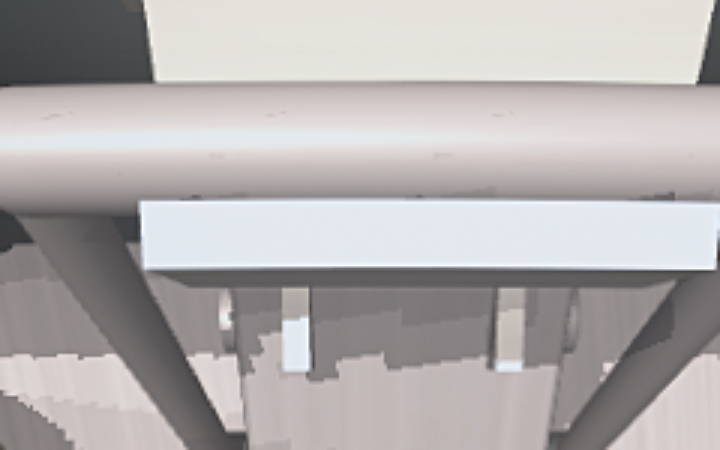

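The bar is seated on the shelf behind the lip at z≈217. Now I go round the outside of the lever's rolled lip and push it in and down.

Emit:
send_rows:
  rows:
    - [0,[0,0,-0.8],0]
    - [0,[-2.4,0,0],0]
    - [0,[-2.3,0,0],0]
    - [0,[0,0,1.7],0]
    - [0,[0,0,1.7],0]
    - [0,[0.6,0,0],0]
    - [0,[0.5,0,0.4],0]
    - [0,[0.4,0,0.7],0]
    - [0,[0.4,0,0.7],0]
    - [0,[0,0,0],0]

```text
t: 6.7
tool_pos: [0.5629, -0.1234, 0.0938]
tool_rot: [2.367, 2.062, -0.007]
contact_force: [-2.7, -9.3, -2.6]
opening: 0.0001
grip_force: 4.6
```

```bash
python3 -c "
from h import *
st()
d=grab('wrist','w5'); w=cloud(d); a=(w[...,:2]-O)*1e3; o=-a@EX; l=a@EY; z=w[...,2]*1e3
for r in range(0,250,10): print(r,o[r,330].round(1),l[r,330].round(1),z[r,330].round(1))
"
```

```text
t 6.7 out 127.40338349644841 lat -2.1849078000428896 z 93.7686266734365 open 9.798208160093586e-05 F [-2.7 -9.3 -2.6]
0 31.3 -1.6 167.2
10 32.3 -1.5 164.2
20 34.1 -1.5 163.5
30 36.0 -1.4 162.6
40 38.1 -1.4 162.7
50 39.8 -1.3 160.5
60 41.7 -1.3 158.9
70 43.7 -1.2 156.8
80 45.9 -1.2 155.1
90 48.4 -1.2 155.4
100 50.8 -1.1 153.2
110 53.4 -1.0 150.7
120 56.1 -0.9 148.4
130 59.1 -0.9 146.9
140 62.1 -0.8 145.8
150 65.5 -0.7 142.5
160 69.1 -0.7 140.3
170 72.8 -0.6 138.2
180 77.1 -0.4 134.3
190 81.4 -0.4 132.2
200 86.5 -0.2 127.8
210 92.1 -0.1 123.2
220 97.3 0.0 121.0
230 104.1 0.2 115.5
240 106.5 0.1 121.0
```

Emit:
send_rows:
  rows:
    - [0,[0.5,0,0.4],0]
    - [0,[0.5,0,0.5],0]
    - [0,[0.7,0,0.5],0]
    - [0,[0.7,0,0.5],0]
    - [0,[0,0,0],0]

```text
t: 7.38
tool_pos: [0.5637, -0.1026, 0.0712]
tool_rot: [2.367, 2.061, -0.019]
contact_force: [-1.7, -20.1, -14.1]
opening: 0.0001
grip_force: 9.5
```

```bash
python3 -c "
from h import *
st()
d=grab('wrist','w6'); w=cloud(d); a=(w[...,:2]-O)*1e3; o=-a@EX; l=a@EY; z=w[...,2]*1e3
for r in range(0,250,20): print(r,o[r,330].round(1),l[r,330].round(1),z[r,330].round(1))
"
```

```text
t 7.375 out 106.71627148520103 lat -4.241965002157571 z 71.15251341846806 open 0.0001353737237622741 F [ -1.7 -20.1 -14.1]
0 nan nan nan
20 nan nan nan
40 nan nan nan
60 nan nan nan
80 nan nan nan
100 nan nan nan
120 34.2 -3.4 160.6
140 38.3 -3.2 152.8
160 43.3 -3.1 146.9
180 50.0 -2.8 138.0
200 59.2 -2.5 125.9
220 73.0 -2.1 107.2
240 87.6 -1.7 93.9
```

Emit:
send_rows:
  rows:
    - [0,[0.2,0,0.6],0]
    - [0,[0.6,0,0.4],0]
    - [0,[0.6,0,0.2],0]
    - [0,[0.5,0,0],0]
    - [0,[0,0,0],0]

```text
t: 8.05
tool_pos: [0.57, -0.0783, 0.0639]
tool_rot: [2.369, 2.063, 0.002]
contact_force: [0.1, 0.7, -0.2]
opening: 0.0006
grip_force: 0.0
```

```bash
python3 -c "
from h import *
st()
d=grab('wrist','w7'); w=cloud(d); a=(w[...,:2]-O)*1e3; o=-a@EX; l=a@EY; z=w[...,2]*1e3
for r in range(100,250,20): print(r,o[r,330].round(1),l[r,330].round(1),z[r,330].round(1))
"
```

```text
t 8.05 out 81.71580305022422 lat -1.3548823252637616 z 63.94094491925052 open 0.0005906434770647821 F [ 0.1  0.7 -0.2]
100 -0.6 2.7 -0.2
120 12.6 2.8 0.0
140 26.2 2.9 -0.6
160 nan nan nan
180 nan nan nan
200 nan nan nan
220 nan nan nan
240 nan nan nan
```

Force dropped to zero, so the latch has probably snapped. I'll back away and check.

Emit:
send_rows:
  rows:
    - [0,[-2,0,0],0]
    - [0,[-3,0,0],0]
    - [0,[-3,0,-3],0]
    - [0,[-4,0,-5],0]
    - [0,[-4,0,-5],0]
    - [0,[-4,0,-5],0]
    - [0,[0,0,-5],0]
    - [0,[0,0,0],0]

```text
t: 9.1
tool_pos: [0.5437, -0.2775, 0.297]
tool_rot: [2.363, 2.053, 0.005]
contact_force: [0.1, 0.1, -0.0]
opening: -0.0004
grip_force: 0.0
```

```bash
python3 -c "
from h import *
st()
d=grab('wrist','w8'); s=grab('side','s8'); t=grab('top','t8'); w=cloud(t); w0=cloud(dict(np.load('top0.npz')))
f=lambda w,u0,u1:np.nanmedian(w[140:260,u0:u1,2]).round(4)
print('lid front z before/after',f(w0,308,318),f(w,308,318))
c=s['frame'][130:250,230:400,::-1]
cv2.imwrite('pics/m8.png',np.hstack([cv2.resize(c,(400,282)),cv2.resize(d['frame'][:,:,::-1],(400,282))]))
w=cloud(d); a=(w[...,:2]-O)*1e3; o=-a@EX; l=a@EY; z=w[...,2]*1e3
k=(abs(l)<12)&(z>50)&(z<230)&(o>-5)&(o<70)
for h in range(50,230,15):
  q=k&(z>h)&(z<h+15)
  if q.any(): print(h,q.sum(),np.percentile(o[q],[5,50,95]).round(1))
"
```

```text
t 9.1 out 282.6310614407064 lat 0.029250309084371647 z 296.9697772177949 open -0.00044962391173856834 F [ 0.1  0.1 -0. ]
lid front z before/after 0.2489 0.2456
```

View pics/m8.png

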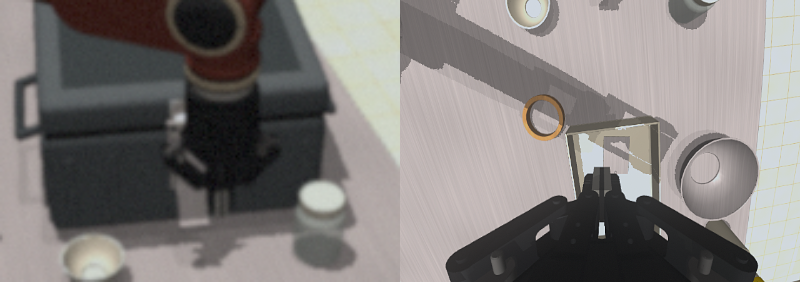

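The side view shows the lever hanging flat down the front at (190,195). The lid front has dropped about 3.3 mm, and the jar and ramekin look undisturbed. One last depth check, then I hand in.

```bash
python3 -c "
from h import *
w=cloud(dict(np.load('s8.npz'))); a=(w[...,:2]-O)*1e3; o=-a@EX; l=a@EY; z=w[...,2]*1e3
k=(l>-20)&(l<20)&(o>-5)&(o<80)&(z>50)&(z<240); m=[]
for h in range(55,240,20):
  q=k&(z>h)&(z<h+20)
  if q.any(): print(h,q.sum(),np.percentile(o[q],[5,50,95]).round(1))
q=k&(z>80)&(z<150)
ok=q.sum()>5 and np.median(o[q])<40
print(ok)
if ok: print(ctrl.finish_job())
"
```

```text
55 20 [-3.8 68.  73.5]
75 95 [ 1.7 59.5 71.3]
95 81 [ 4.7 51.6 57.6]
115 39 [41.4 47.1 51.1]
135 9 [32.7 34.6 44.8]
155 18 [ 3.4 31.2 37.4]
175 11 [-2.9  1.2  5.9]
195 10 [-2.2  9.9 22.9]
215 48 [-2.4  3.6 23.1]
235 11 [-4.5 -0.3  3.2]
False
```

The depth check shows the lever resting at about 20°, just at centre, so it has not snapped. I'll go back in and push it a little further.

Emit:
send_rows:
  rows:
    - [0,[0,0,5],0]
    - [0,[4,0,5],0]
    - [0,[4,0,5],0]
    - [0,[4,0,5],0]
    - [0,[3,0,3],0]
    - [0,[3,0,0],0]
    - [0,[1.5,0,0],0]
    - [0,[0.4,0,-0.1],0]
    - [0,[0.4,0,-0.1],0]
    - [0,[0,0,0],0]

```text
t: 10.5
tool_pos: [0.5701, -0.0768, 0.0658]
tool_rot: [2.37, 2.061, 0.001]
contact_force: [0.1, -0.6, -0.2]
opening: 0.0001
grip_force: 0.0
```

```bash
cat >> h.py <<'E'
def lev(tag):
    s=grab('side',tag); w=cloud(s); a=(w[...,:2]-O)*1e3; o=-a@EX; l=a@EY; z=w[...,2]*1e3
    k=(l>-20)&(l<20)&(o>-5)&(o<80)&(z>50)&(z<240)
    for h in range(55,175,20):
        q=k&(z>h)&(z<h+20)
        if q.any(): print(h,q.sum(),np.percentile(o[q],[5,50,95]).round(1))
    q=k&(z>80)&(z<150); return q.sum()>5 and np.median(o[q])<40
E
python3 -c "
from h import *
st(); print(lev('s9'))"
```

```text
t 10.5 out 80.23725068081478 lat -1.5031432832883957 z 65.78809854074699 open 0.0001304179628241441 F [ 0.1 -0.6 -0.2]
55 7 [-3.  65.4 68.5]
75 12 [56.1 68.2 78.2]
95 9 [46.5 56.1 75.4]
115 3 [71.2 71.3 71.6]
False
```

Emit:
send_rows:
  rows:
    - [0,[0.3,0,0],0]
    - [0,[0.3,0,0],0]
    - [0,[0,0,0],0]

```text
t: 10.92
tool_pos: [0.5707, -0.07, 0.0654]
tool_rot: [-2.37, -2.062, -0.0]
contact_force: [-0.2, -0.1, 0.4]
opening: 0.0001
grip_force: 0.0
```

```bash
python3 -c "
from h import *
st(); print(lev('s10'))"
```

```text
t 10.925 out 73.44547084940815 lat -1.7815673796287768 z 65.39845188373484 open 5.636996051790248e-05 F [-0.2 -0.1  0.4]
55 8 [ 9.2 55.7 79.7]
75 13 [27.  77.2 79.8]
95 9 [42.8 72.  78.7]
115 11 [65.6 73.  79.4]
135 1 [79.7 79.7 79.7]
155 1 [79.5 79.5 79.5]
False
```

Emit:
send_rows:
  rows:
    - [0,[-3,0,0],0]
    - [0,[-5,0,0],0]
    - [0,[-5,0,-2],0]
    - [0,[0,5,-5],0]
    - [0,[0,6,-5],0]
    - [0,[0,6,-5],0]
    - [0,[0,0,0],0]

```text
t: 11.85
tool_pos: [0.6959, -0.2196, 0.2148]
tool_rot: [2.363, 2.058, 0.007]
contact_force: [-0.1, -1.3, -0.4]
opening: 0.0003
grip_force: 0.0
```

```bash
python3 -c "
from h import *
st(); print(lev('s11')); d=grab('wrist','w11'); s=np.load('s11.npz')['frame'][130:250,230:400,::-1]
w=cloud(d); a=(w[...,:2]-O)*1e3; o=-a@EX; l=a@EY; z=w[...,2]*1e3
k=(abs(l)<18)&(z>50)&(z<230)&(o>-5)&(o<90)
for h in range(50,230,15):
  q=k&(z>h)&(z<h+15)
  if q.any(): print('w',h,q.sum(),np.percentile(o[q],[5,50,95]).round(1))
cv2.imwrite('pics/m11.png',np.hstack([cv2.resize(s,(400,282)),cv2.resize(d['frame'][:,:,::-1],(400,282))]))"
```

```text
t 11.85 out 204.30997819004108 lat 142.8205529636101 z 214.817645829161 open 0.00025528472597783903 F [-0.1 -1.3 -0.4]
55 54 [-0.5 34.  40.5]
75 56 [19.6 30.3 33.7]
95 63 [ 3.1 29.2 32.6]
115 53 [25.8 29.6 33.8]
135 64 [13.6 29.6 33.2]
155 103 [-0.  27.7 32.8]
True
w 50 31 [35.7 36.3 36.8]
w 65 302 [31.7 34.3 36.5]
```

View pics/m11.png

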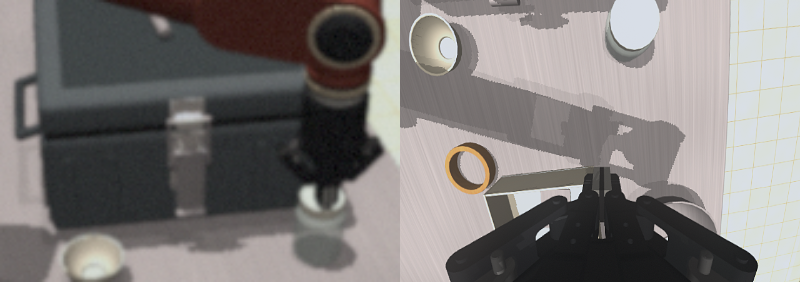

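The unobstructed view shows the lever flat at 30 mm out with its lip at about 36–40 mm, so it is closed. The jar and ramekin look unmoved.

```bash
python3 -c "
from station import ctrl
print(ctrl.finish_job())"
```

```text
the job is handed in; nothing more can be done
None
```

The job is handed in at about 12 s of the 48 s allowed: the loop is hooked over the keeper, the lever is snapped flat against the front, the lid front has come down about 3 mm, and the jar and ramekin look unmoved in the last view.

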